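Set the valves of a filtration manifold and start its pump

ROBOT

A 6-joint arm with a two-finger parallel gripper is mounted at the origin on a cart in front of the work surface, level with it; the furniture and walls round the work are solid. World frame = base frame: x ahead of the robot, y to its left, z up, the work surface at z = 0. Lengths are in m, angles in rad, forces in N, time in s.
With the tool pointing down it reaches from about 0.425 to 0.95 m from the base axis. Payload 3.5 kg.
Tool frame: the origin (TCP) lies at the very end of the fingers, on their centre line; the grasp point (between the pads) lies 19 mm behind it; y points along the fingers, z is the direction in which the jaws open and shut, and the axes are right-handed (so a half turn about y gives the same grasp; the last joint's range is limited). The gripper opens to 85 mm and grips with 20 to 120 N. Pads are 22 mm wide; open, the fingers measure 114 mm over their backs; the gripper's body (76 mm by 85 mm) begins 54 mm behind the grasp point. The pads swing forward as they close: fully open they stand 13 mm farther back than shut.
Start: joints at [-1.371, 0.286, 1.577, -0, 1.279, -0.15], TCP at [0.231, -0.634, 0.196] pointing down, gripper open.
Joint ranges: [-2.77, 2.77], [-0.9, 2.22], [0.21, 2.48], [-1.53, 4.67], [0.24, 2.81], [-2.84, 2.84]. Speed limits (rad/s): [2.79, 2.79, 3.14, 3.14, 3.14, 3.14].

INTERFACE

Orientations are given as a unit quaternion [x, y, z, w].
In Python, from plant import ctrl gives the robot as it stands. The module is installed in compiled form; this text tells all that it offers.
- The arm moves only by the tool jog_arm, never from a script. Its argument "deltas" is a list of rows, each a list of 3 entries, a list of its own where there are three numbers: the turn, a rotation vector about the tool's x, y, z in rad, then the shift along the tool's x, y, z in m, then the opening, from 0 (shut) to 1 (fully open). In form: [[[wx, wy, wz], [dx, dy, dz], gripper], ...]. A call has 1 to 10 rows; each row is the pose to reach, as a shift and turn from the pose measured when the call began, along the tool's axes at that moment; what a row does not reach only later rows make up. A row lasts 1/12 s, in which the tool goes at most 41.7 mm and 7.16 degrees, less where a joint would pass 70% of its speed; a pose out of reach is approached as far as the arm can. A call with a gripper value outside its range is refused whole. The fingers move at their own pace and stop on an object; "force" is the grip in N (left out, the last holds). Time passes only in rows, so rows that repeat a pose let the fingers close. It gives the time, the measured TCP pose, the force and the opening at its end, in the units of the state.
- ctrl.get_state(): the state, without advancing time (a new reading comes with each control period).
- ctrl.read_camera(name): name is "side" or "top" or "wrist"; returns a dict with "pixels" (384x512x3 uint8, blue, green, red), "range_z" (384x512 float32, m along the optical axis (not along the pixel's ray), 0 where there is no reading), "fx", "fy", "cx", "cy" (pixels), "k1" (the pictures are not rectified: a ray, as slopes to the right and down, at radius r is drawn at 1 + k1 r^2 times it, then the intrinsics apply), "T" (4x4, takes a point from camera to world coordinates); the wrist camera has in their place "mount" (4x4, takes a point from camera to tool coordinates, whose origin is the TCP and whose axes are the tool frame's). Camera axes: x right, y up, looking along -z (the intrinsics and any distortion apply to the point x, -y, -z); pixel columns grow to the right and rows downward; lengths in m; the calibration is good to about 2 mm. A picture is of the moment at which its call begins: read the wrist's pose just before it.
- ctrl.sign_off(): hands the job in, once; it reports no verdict.
The state is a dict: "time": time; "qpos": joint angles; "dq": joint speeds; "joint_efforts": joint torques, N m; "eef_pos": TCP position; "tcp_rot": TCP orientation; "contact_force": force on the tool from outside, world axes, zero at the start; "wrist_torque": the same for the moment, N m; "opening": opening from 0.0 (shut) to 1.0 (fully open).
Only numpy, scipy, OpenCV 4.12 (cv2) and the standard library are available. Lean on these libraries where they do the work, as an engineer would, in place of code of your own. Each camera call takes 0.05 s, during which the arm holds its last target.

TASK

The filtration manifold is to draw through the station that carries the amber funnel only. Nothing here is to be gripped or lifted: push the blue valve levers round with a finger, the funnel station's until it is fully open (in line with its pipe) and those of the two stations without a funnel until they are fully shut (square across their pipes), and only when all three stand right press the green button on the pump to start it. Leave the funnel and the other things round about undisturbed.

Things in the scene. Friction and masses are not known exactly. Their poses are not given: they have to be found in the camera images.
- manifold: fixed filtration manifold: steel drip tray 288 x 430 mm, rim 19 mm high; pump (top at 100 mm) at its right. Origin on the worktop; +x away from the robot, +y left. Header pipe along y at x -0.10, top 53 mm high. Valve axes at x -0.03, y -0.14, 0, 0.14, each with a round steel head (69 mm wide, rim 85 mm high) 140 mm behind it. Which place is the funnel's station varies.
- valve_funnel (a joint): quarter-turn lever of the ball valve of the station whose filter head carries the amber funnel, rad. 0 = fully shut: the lever points to the left (manifold +y), square across its branch pipe; 1.571 = fully open: it points to the front (manifold -x), in line with its pipe. Grows counterclockwise from above; hard stops at both ends; about 2 N of friction at the handle; stays where left.
- lever_funnel (a point): middle of the blue sleeve of that lever (the station whose filter head carries the amber funnel): 60 mm from the turning axis, 88 mm above the worktop. The sleeve is 54 mm long (33 to 87 mm from the axis), 14 mm wide, 13 mm high (81.5 to 94.5 mm above the worktop). Its +y points outward along the lever, +x to the side it moves to when shutting; z up.
- axis_funnel (a point): turning axis of that lever (the station whose filter head carries the amber funnel), at the sleeve's height, 88 mm above the worktop; axes as the manifold's. Fixed. The hub's nut ends at 80 mm.
- valve_bare_1 (a joint): quarter-turn lever of the ball valve of one of the two stations without a funnel, rad. 0 = fully shut: the lever points to the left (manifold +y), square across its branch pipe; 1.571 = fully open: it points to the front (manifold -x), in line with its pipe. Grows counterclockwise from above; hard stops at both ends; about 2 N of friction at the handle; stays where left.
- lever_bare_1 (a point): middle of the blue sleeve of that lever (one of the two stations without a funnel): 60 mm from the turning axis, 88 mm above the worktop. The sleeve is 54 mm long (33 to 87 mm from the axis), 14 mm wide, 13 mm high (81.5 to 94.5 mm above the worktop). Its +y points outward along the lever, +x to the side it moves to when shutting; z up.
- axis_bare_1 (a point): turning axis of that lever (one of the two stations without a funnel), at the sleeve's height, 88 mm above the worktop; axes as the manifold's. Fixed. The hub's nut ends at 80 mm.
- valve_bare_2 (a joint): quarter-turn lever of the ball valve of the other station without a funnel, rad. 0 = fully shut: the lever points to the left (manifold +y), square across its branch pipe; 1.571 = fully open: it points to the front (manifold -x), in line with its pipe. Grows counterclockwise from above; hard stops at both ends; about 2 N of friction at the handle; stays where left.
- lever_bare_2 (a point): middle of the blue sleeve of that lever (the other station without a funnel): 60 mm from the turning axis, 88 mm above the worktop. The sleeve is 54 mm long (33 to 87 mm from the axis), 14 mm wide, 13 mm high (81.5 to 94.5 mm above the worktop). Its +y points outward along the lever, +x to the side it moves to when shutting; z up.
- axis_bare_2 (a point): turning axis of that lever (the other station without a funnel), at the sleeve's height, 88 mm above the worktop; axes as the manifold's. Fixed. The hub's nut ends at 80 mm.
- seat_funnel (a point): centre of the filter head's top on which the funnel stands, 80 mm above the worktop, 140 mm behind that station's valve axis
- funnel: amber open filter funnel, 81 mm across at its rim, 86 mm high, 0.14 kg, loose, standing in the head's shallow rim; origin at the centre of its underside, z up. Its top is 166 mm above the worktop. Not to be disturbed.
- pump_button (a joint): travel of the pump's green start button, m: 0 = out, 0.006 = fully pressed (downward, about 5 N); it springs back
- pump_button_top (a point): centre of the top of that round green button (26 mm across) on the pump's top
- specimen_cup_1: loose specimen cup with a screw lid, 62 mm round, 72 mm high, left of the tray; origin under its centre; bystander
- wash_bottle: loose squeeze wash bottle, 66 mm round, 205 mm high, at the back right; origin under its centre; bystander
- gel_bottle: loose hand gel bottle with a blue cap, 34 x 50 x 123 mm, right of the tray; origin under its centre; bystander
- cover_box: loose flat pink box, 96 x 48 x 20 mm, front right; origin under its centre; bystander

How it is judged:
On the way, in this order (a step that is already met when the one before it is completed fails the run):
1. the funnel station's lever is fully open and both other levers are fully shut (value of joint valve_funnel above 1.45 rad and value of joint each of valve_bare_1, valve_bare_2 below 0.12 rad), for 0.1 s.
2. the pump's green button is pressed down (all of step 1 and value of joint pump_button above 0.004 m), for 0.05 s.
At the end, for the whole second after the job is handed in: the funnel station's lever within 0.12 rad (7 degrees) of fully open, both other levers within 0.12 rad of fully shut, all at rest; the button was pressed and is out again; the funnel stands on its head within 5 mm and upright (all of step 1 and distance between funnel and seat_funnel below 0.005 m and angle between funnel's own z axis and vertical below 0.06 rad and value of joint pump_button below 0.002 m and velocity of joint valve_funnel between -0.05 and 0.05 rad/s and velocity of joint valve_bare_1 between -0.05 and 0.05 rad/s and velocity of joint valve_bare_2 between -0.05 and 0.05 rad/s and linear speed of funnel below 0.02 m/s); the robot touches nothing.
It fails at once if the pump button is pressed before all three levers stand right (value of joint pump_button above 0.003 m and not (value of joint valve_funnel above 1.45 rad and value of joint each of valve_bare_1, valve_bare_2 below 0.12 rad)).
It fails at once if the funnel is lifted, shifted by more than 8 mm or tilted (distance of funnel from where it was at the start of the episode above 0.008 m or angle between funnel's own z axis and vertical above 0.15 rad).
It fails at once if a bystander is moved by more than 15 mm or lifted (distance of any of specimen_cup_1, wash_bottle, gel_bottle, cover_box from where it was at the start of the episode above 0.015 m).
It fails at once if a lever is taken between the fingers ((x of the grasp point in the frame of lever_funnel between -0.007 and 0.007 m and y of the grasp point in the frame of lever_funnel between -0.035 and 0.035 m and z of the grasp point in the frame of lever_funnel between -0.03 and 0.012 m and contact force between the fingers and valve_funnel above 0.5 N) or (x of the grasp point in the frame of lever_bare_1 between -0.007 and 0.007 m and y of the grasp point in the frame of lever_bare_1 between -0.035 and 0.035 m and z of the grasp point in the frame of lever_bare_1 between -0.03 and 0.012 m and contact force between the fingers and valve_bare_1 above 0.5 N) or (x of the grasp point in the frame of lever_bare_2 between -0.007 and 0.007 m and y of the grasp point in the frame of lever_bare_2 between -0.035 and 0.035 m and z of the grasp point in the frame of lever_bare_2 between -0.03 and 0.012 m and contact force between the fingers and valve_bare_2 above 0.5 N)).
It also fails if it takes over 64 s, if anything falls off the work surface, if the arm or the gripper's body presses on something with over 40 N, if the wrist force passes 120 N, or if a joint passes its speed limit or range.

## Working session

There is one attempt and no reset: what is moved stays moved. The work goes in short steps, Python scripts to look and compute and a tool call to move; the robot and the scene stay as the last step left them, time stands still between calls to the robot, and variables do not carry over. Pictures are saved under pics/ and viewed, and the job is handed in when it is done.

Besides the shell and the picture viewer there is one more tool, called as a command line: name --argument value ..., lists and objects as JSON in quotes. jog_arm: Moves the arm, as the interface text tells. Its arguments: {"type":"object","properties":{"deltas":{"type":"array","items":{"type":"array"}},"force":{"type":"number"}},"required":["deltas"]}

```bash
mkdir -p pics
cat > h.py <<'E'
import numpy as np, cv2
from plant import ctrl
from scipy.spatial.transform import Rotation as R
def cloud(d):
    h,w=d["range_z"].shape
    u,v=np.meshgrid(np.arange(w),np.arange(h))
    pts=cv2.undistortPoints(np.stack([u,v],-1).reshape(-1,1,2).astype(np.float64),np.array([[d["fx"],0,d["cx"]],[0,d["fy"],d["cy"]],[0,0,1.]]),np.array([d["k1"],0,0,0.])).reshape(h,w,2)
    z=d["range_z"]
    P=np.stack([pts[...,0]*z,-pts[...,1]*z,-z],-1)
    T=np.array(d["T"])
    return P@T[:3,:3].T+T[:3,3]
E
python3 - <<'E'
from h import *
s=ctrl.get_state();print(s)
for n in("top","side"):
    d=ctrl.read_camera(n);cv2.imwrite(f"pics/{n}0.png",d["pixels"]);np.savez(n+"0.npz",**d)
    print(n,np.round(d["T"],3),d["fx"],d["k1"])
E
```

```text
{'time': 0.0, 'qpos': array([-1.37100535e+00,  2.87177308e-01,  1.57818648e+00,  2.38532005e-05,
        1.27858382e+00, -1.49972126e-01]), 'dq': array([-1.49579852e-04, -1.54903628e-03, -9.63616321e-04,  2.20718019e-05,
       -1.10485169e-03, -1.15090449e-03]), 'joint_efforts': array([ 9.64218889e-04, -4.05973077e+01, -2.92627752e+01, -1.24029739e-04,
        5.73988058e-03,  1.37417902e-05]), 'eef_pos': array([ 0.23120907, -0.63337974,  0.19423437]), 'tcp_rot': array([-0.12304075,  0.69715388, -0.69548879,  0.12301541]), 'contact_force': array([-0.52106352,  0.53924739, -0.20463609]), 'wrist_torque': array([-0.01685501, -0.02602983,  0.05560996]), 'opening': 0.9967993489581288}
top [[ 0.325  0.747 -0.579 -0.402]
 [-0.946  0.257 -0.199 -0.266]
 [ 0.     0.613  0.79   1.344]
 [ 0.     0.     0.     1.   ]] 458.24461375643835 0.01665594176391828
side [[ 0.998  0.054 -0.033  0.5  ]
 [-0.06   0.649 -0.759 -1.045]
 [-0.02   0.759  0.651  1.046]
 [ 0.     0.     0.     1.   ]] 407.37093830830634 -0.05827271711789495
```

View pics/top0.png

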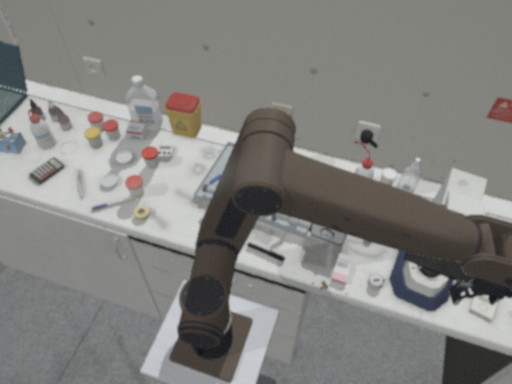

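View pics/side0.png

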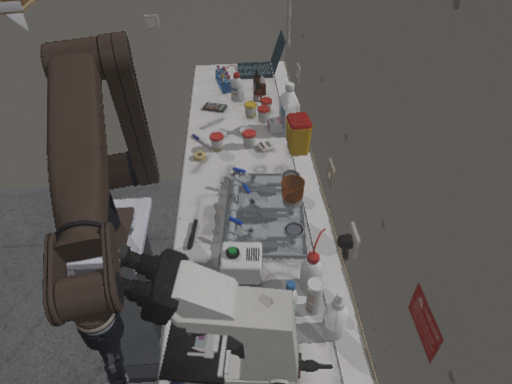

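Run:
```python
from h import *
i=cv2.imread("pics/side0.png")[150:300,170:350]
cv2.imwrite("pics/c0.png",cv2.resize(i,None,fx=4,fy=4,interpolation=cv2.INTER_CUBIC))
d=dict(np.load("side0.npz"))
P=cloud(d)
hsv=cv2.cvtColor(d["pixels"],cv2.COLOR_BGR2HSV)
m=(hsv[...,0]>105)&(hsv[...,0]<130)&(hsv[...,1]>150)&(P[...,2]>.07)&(P[...,2]<.11)
n,l,st,c=cv2.connectedComponentsWithStats(m.astype(np.uint8))
for k in range(1,n):
    if st[k,4]<8: continue
    q=P[l==k]; print(c[k],st[k,4],q.mean(0).round(4)); 
    u,s,v=np.linalg.svd(q-q.mean(0));print(v[0].round(3),q.min(0).round(3),q.max(0).round(3))
for u,v in [(233,252),(290,177),(293,187),(293,230),(226,252),(310,255),(306,180),(228,178),(250,250)]:
    print(u,v,P[v,u].round(4))
```

```text
[246.36842105 188.        ] 19 [0.5222 0.0686 0.093 ]
[ 0.267 -0.964  0.006] [0.514 0.048 0.089] [0.531 0.094 0.098]
[235.625   220.21875] 32 [ 0.4792 -0.0915  0.0928]
[ 0.815 -0.579 -0.014] [ 0.461 -0.104  0.088] [ 0.497 -0.074  0.096]
233 252 [ 0.4684 -0.2486  0.1175]
290 177 [0.6741 0.0409 0.1558]
293 187 [0.6862 0.0388 0.1112]
293 230 [ 0.6642 -0.1361  0.0774]
226 252 [ 0.4473 -0.2423  0.112 ]
310 255 [ 0.6864 -0.3067  0.1524]
306 180 [7.662e-01 2.065e-01 1.000e-04]
228 178 [ 0.4525  0.2507 -0.0038]
250 250 [ 0.5195 -0.2282  0.0983]
```

View pics/c0.png

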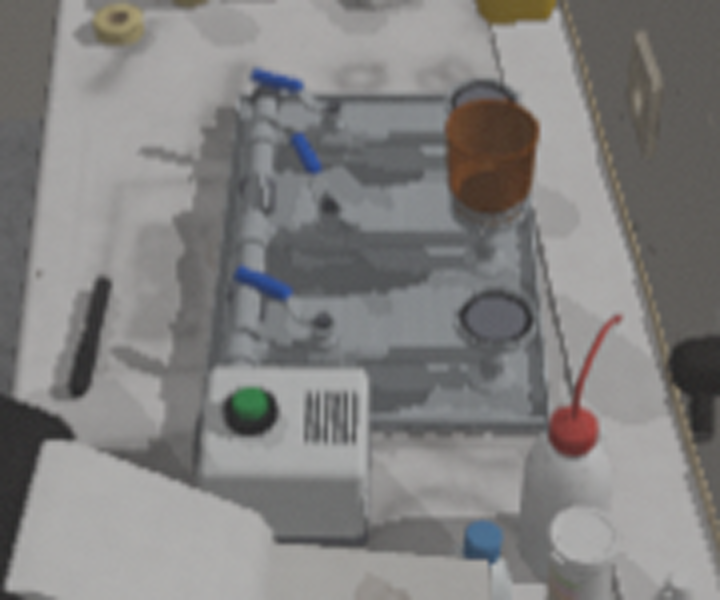

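```bash
cat >> h.py <<'E'
def ray(d,u,v,z):
    p=cv2.undistortPoints(np.array([[[u,v]]],float),np.array([[d["fx"],0,d["cx"]],[0,d["fy"],d["cy"]],[0,0,1.]]),np.array([d["k1"],0,0,0.])).ravel()
    T=np.array(d["T"]);r=T[:3,:3]@np.array([p[0],-p[1],-1]);o=T[:3,3]
    return o+r*(z-o[2])/r[2]
E
python3 - <<'E'
from h import *
d=dict(np.load("side0.npz"))
c=lambda x,y,z:ray(d,170+(x-1.5)/4,150+(y-1.5)/4,z)
F={"headR":(497,318,.085),"headL":(484,105,.085),"funnelrim":(492,130,.166),"hubR":(322,322,.08),"hubM":(330,207,.08),"hubL":(330,110,.08),
"Rout":(240,272,.088),"Rin":(288,292,.088),"Mout":(297,139,.088),"Min":(316,168,.088),"Lout":(254,76,.088),"Lin":(300,86,.088),"btn":(250,402,.107),
"trayBR":(545,425,.019),"trayBL":(240,97,.019),"pumpFR":(203,470,.1),"pumpFL":(217,370,.1),"pumpBL":(368,370,.1)}
for k,v in F.items(): print(k,c(*v).round(4))
a=c(*F["headR"])-c(*F["headL"]);print(np.linalg.norm(a),np.degrees(np.arctan2(-a[0],-a[1])))
E
```

```text
headR [ 0.6662 -0.1396  0.085 ]
headL [0.6911 0.1338 0.085 ]
funnelrim [6.774e-01 5.000e-04 1.660e-01]
hubR [ 0.5248 -0.1279  0.08  ]
hubM [0.5393 0.0099 0.08  ]
hubL [0.5471 0.1447 0.08  ]
Rout [ 0.4594 -0.0729  0.088 ]
Rin [ 0.4985 -0.0995  0.088 ]
Mout [0.5142 0.0955 0.088 ]
Min [0.5295 0.0537 0.088 ]
Lout [0.477  0.1927 0.088 ]
Lin [0.5203 0.1734 0.088 ]
btn [ 0.4655 -0.232   0.107 ]
trayBR [ 0.7004 -0.199   0.019 ]
trayBL [0.4605 0.2485 0.019 ]
pumpFR [ 0.4296 -0.2884  0.1   ]
pumpFL [ 0.4404 -0.1915  0.1   ]
pumpBL [ 0.557  -0.2006  0.1   ]
0.2744847771770982 5.198891282941403
```

```bash
cat >> h.py <<'E'
def mv(target,yaw=None):
    s=ctrl.get_state();Rm=R.from_quat(s["tcp_rot"]).as_matrix()
    return Rm.T@(np.array(target)-s["eef_pos"])
E
python3 - <<'E'
from h import *
s=ctrl.get_state();print(R.from_quat(s["tcp_rot"]).as_matrix().round(4))
print(mv([.231,-.633,.30]).round(4),mv([.48,0,.32]).round(4),mv([.48,0,.30]).round(4), mv([.36,-.4,.30]).round(4))
E
```

```text
[[-9.394e-01 -4.000e-04  3.427e-01]
 [-3.427e-01  2.100e-03 -9.394e-01]
 [-3.000e-04 -1.000e+00 -2.100e-03]]
[ 0.     -0.1056 -0.0007] [-0.4508 -0.1244 -0.5101] [-0.4508 -0.1044 -0.51  ] [-0.201  -0.1052 -0.1754]
```

jog_arm --deltas '[[[0,0,0],[0,-0.04,0],0],[[0,0,0],[0,-0.08,0],0],[[0,0,0],[0,-0.106,0],0],[[0,0.1,0],[-0.04,-0.106,-0.035],0],[[0,0.2,0],[-0.08,-0.106,-0.07],0],[[0,0.3,0],[-0.11,-0.106,-0.1],0],[[0,0.4,0],[-0.14,-0.106,-0.125],0],[[0,0.44,0],[-0.17,-0.106,-0.15],0],[[0,0.44,0],[-0.2,-0.106,-0.175],0],[[0,0.44,0],[-0.2,-0.106,-0.175],0]]'

```text
time: 0.93
eef_pos: [0.361, -0.3964, 0.3006]
tcp_rot: [0.031, 0.708, -0.705, -0.031]
contact_force: [-0.1, -1.0, -0.5]
opening: 0.002
```

Run:
```python
from h import *
print(mv([.48,0,.30]).round(4))
```

```text
[-0.0842  0.0023 -0.4052]
```

jog_arm --deltas '[[[0,0,0],[-0.008,0,-0.04],0],[[0,0,0],[-0.016,0,-0.08],0],[[0,0,0],[-0.024,0,-0.12],0],[[0,0,0],[-0.032,0,-0.16],0],[[0,0,0],[-0.04,0,-0.2],0],[[0,0,0],[-0.048,0,-0.24],0],[[0,0,0],[-0.056,0,-0.28],0],[[0,0,0],[-0.068,0,-0.32],0],[[0,0,0],[-0.076,0,-0.36],0],[[0,0,0],[-0.084,0.002,-0.39],0]]'

```text
time: 1.77
eef_pos: [0.4786, -0.0122, 0.3004]
tcp_rot: [0.03, 0.708, -0.705, -0.03]
contact_force: [0.2, -0.5, 0.1]
opening: 0.0
```

Run:
```python
from h import *
s=ctrl.get_state();print(s["eef_pos"],s["dq"].round(3),s["qpos"].round(2))
d=ctrl.read_camera("wrist")
T=np.eye(4);T[:3,:3]=R.from_quat(s["tcp_rot"]).as_matrix();T[:3,3]=s["eef_pos"]
d["T"]=T@np.array(d["mount"]);np.savez("w1.npz",**d)
print(d["T"].round(3))
cv2.imwrite("pics/w1.png",d["pixels"])
d=ctrl.read_camera("top");cv2.imwrite("pics/top1.png",d["pixels"]);np.savez("top1.npz",**d)
```

```text
[ 0.47859592 -0.01215684  0.30035553] [ 0.779  0.278 -0.181 -0.023 -0.105  0.769] [-0.24 -0.22  1.91  0.    1.45  1.41]
[[-0.085  0.955  0.285  0.551]
 [-0.996 -0.08  -0.03  -0.02 ]
 [-0.006 -0.287  0.958  0.479]
 [ 0.     0.     0.     1.   ]]
```

View pics/w1.png

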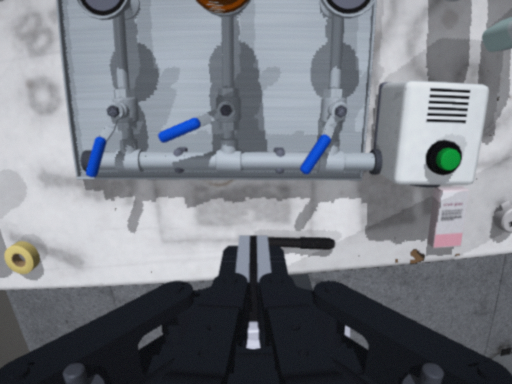

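Run:
```python
from h import *
s=ctrl.get_state();print(s["eef_pos"],s["dq"].round(3))
T=np.eye(4);T[:3,:3]=R.from_quat(s["tcp_rot"]).as_matrix();T[:3,3]=s["eef_pos"]
d=ctrl.read_camera("wrist");d["T"]=T@np.array(d["mount"]);np.savez("w2.npz",**d)
i=d["pixels"]
cv2.imwrite("pics/w2.png",cv2.resize(i[70:190,70:350],None,fx=2.8,fy=2.8,interpolation=cv2.INTER_CUBIC))
cv2.imwrite("pics/w2b.png",cv2.resize(i[70:190,350:512],None,fx=4,fy=4,interpolation=cv2.INTER_CUBIC))
```

```text
[ 0.47867999 -0.01115546  0.29945936] [-0.075 -0.009  0.007 -0.051  0.007 -0.051]
```

View pics/w2.png

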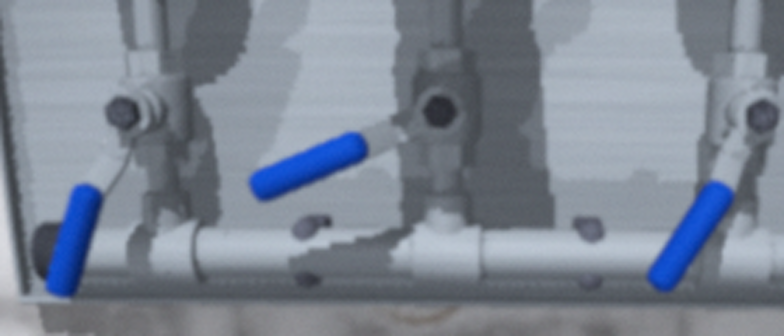

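View pics/w2b.png

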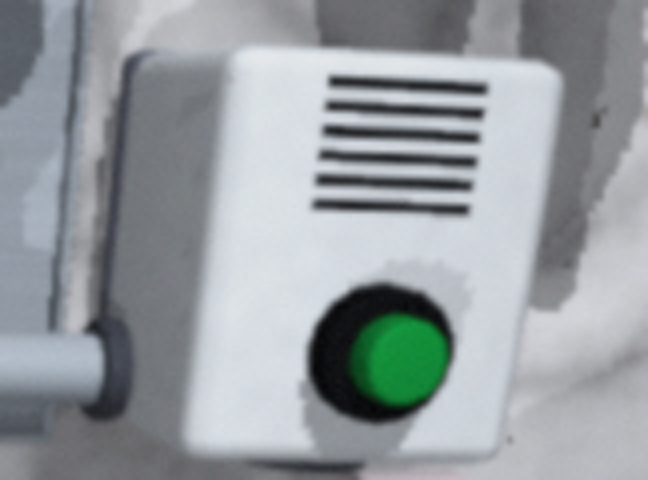

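Run:
```python
from h import *
d=dict(np.load("w2.npz"));P=cloud(d)
c=lambda x,y,z:ray(d,70+(x-.9)/2.8,70+(y-.9)/2.8,z)
ax={k:c(*v,.080) for k,v in dict(L=(124,112),M=(438,110),R=(762,116)).items()}
lv=dict(L=((88,190),(62,290)),M=((360,146),(258,188)),R=((722,188),(663,283)))
y=ax["L"]-ax["R"];print("LR",np.linalg.norm(y));y/=np.linalg.norm(y);x=np.array([y[1],-y[0],0]);print(x,y)
for k in ax:
    m=(c(*lv[k][0],.088)+c(*lv[k][1],.088))/2;q=c(*lv[k][1],.088)-c(*lv[k][0],.088)
    r=m-ax[k];print(k,ax[k].round(4),m.round(4),"r",np.linalg.norm(r[:2]).round(4),"th",np.arctan2(-r@x,r@y).round(3),np.arctan2(-q@x,q@y).round(3),"len",np.linalg.norm(q).round(3))
u,v=350+101,70+90
q=P[v-4:v+5,u-4:u+5];print("btn z",np.median(q[...,2]),q.reshape(-1,3).mean(0))
print(ray(d,350+402/4,70+360/4,np.median(q[...,2])).round(4))
u,v=350+60,70+20
print("pump top",P[v,u],"head/L",P[3,105],P[0,222])
```

```text
LR 0.2768965715171727
[ 0.99596647 -0.08972625  0.        ] [0.08972625 0.99596647 0.        ]
L [0.5509 0.1545 0.08  ] [0.4979 0.1845 0.088 ] r 0.0609 th 1.147 1.197 len 0.048
M [0.5391 0.0175 0.08  ] [0.5204 0.0745 0.088 ] r 0.0601 th 0.407 0.38 len 0.048
R [ 0.5261 -0.1212  0.08  ] [ 0.4775 -0.0881  0.088 ] r 0.0588 th 1.062 1.067 len 0.048
btn z 0.12176814631900029 [ 0.46602087 -0.23803457  0.12185613]
[ 0.466  -0.2375  0.1218]
pump top [ 0.5462449  -0.19587133  0.09940069] head/L [0.67200868 0.14473282 0.08044687] [0.63942596 0.00488908 0.15516115]
```

```bash
cat >> h.py <<'E'
XM=np.array([.996,-.0897,0]);YM=np.array([.0897,.996,0])
AX=dict(L=np.array([.551,.152,0]),M=np.array([.539,.015,0]),R=np.array([.526,-.124,0]))
def fing(k,th,extra=0,sgn=1,rho=.062):
    out=-np.sin(th)*XM+np.cos(th)*YM; shut=np.cos(th)*XM+np.sin(th)*YM
    off=.007+.011*abs(np.cos(th))+.015*abs(np.sin(th))+extra
    return AX[k]+rho*out-sgn*off*shut
E
python3 - <<'E'
from h import *
p=fing("R",1.06,.012);print(p);p[2]=.30
print(mv(p).round(4));p[2]=.082;print(mv(p).round(4))
E
```

```text
[ 0.45367631 -0.1198671   0.        ]
[ 0.0158 -0.0009  0.1084]
[0.0155 0.2171 0.1092]
```

jog_arm --deltas '[[[0,0,0],[0.006,0,0.04],0],[[0,0,0],[0.012,0,0.08],0],[[0,0,0],[0.016,0,0.109],0],[[0,0,0],[0.016,0.03,0.109],0],[[0,0,0],[0.016,0.07,0.109],0],[[0,0,0],[0.016,0.11,0.109],0],[[0,0,0],[0.016,0.15,0.109],0],[[0,0,0],[0.016,0.185,0.109],0],[[0,0,0],[0.016,0.185,0.109],0],[[0,0,0],[0.016,0.185,0.109],0]]'

```text
time: 2.75
eef_pos: [0.4514, -0.12, 0.1125]
tcp_rot: [0.028, 0.709, -0.704, -0.032]
contact_force: [-0.0, -0.4, 0.1]
opening: -0.002
```

Run:
```python
from h import *
d=ctrl.read_camera("wrist");cv2.imwrite("pics/w3.png",d["pixels"])
p=fing("R",1.06,.012);p[2]=.082;print(mv(p).round(4),ctrl.get_state()["eef_pos"])
```

```text
[-0.0001  0.0331 -0.0008] [ 0.45348223 -0.12082125  0.11514606]
```

View pics/w3.png

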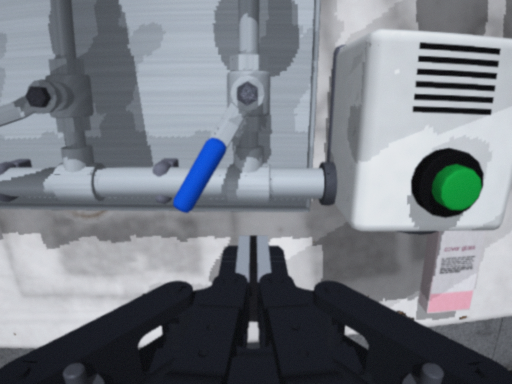

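Run:
```python
from h import *
for th in np.linspace(1.06,0,10):
    p=fing("R",th);p[2]=.082;print(th.round(2),mv(p).round(3))
```

```text
1.06 [-0.006  0.033 -0.011]
0.94 [-0.007  0.033 -0.019]
0.82 [-0.01   0.033 -0.027]
0.71 [-0.013  0.033 -0.034]
0.59 [-0.018  0.033 -0.041]
0.47 [-0.024  0.033 -0.048]
0.35 [-0.03   0.033 -0.053]
0.24 [-0.038  0.033 -0.058]
0.12 [-0.046  0.033 -0.062]
0.0 [-0.055  0.033 -0.065]
```

jog_arm --deltas '[[[0,0,0],[0,0.02,0],0],[[0,0,0],[0,0.033,0],0],[[0,0,0],[0,0.033,0],0],[[0,0,0],[-0.006,0.033,-0.011],0],[[0,0,0],[-0.007,0.033,-0.019],0],[[0,0,0],[-0.01,0.033,-0.027],0],[[0,0,0],[-0.013,0.033,-0.034],0],[[0,0,0],[-0.018,0.033,-0.041],0],[[0,0,0],[-0.024,0.033,-0.048],0],[[0,0,0],[-0.024,0.033,-0.048],0]]'

```text
time: 3.63
eef_pos: [0.4827, -0.0739, 0.0828]
tcp_rot: [0.029, 0.708, -0.705, -0.029]
contact_force: [0.2, -0.4, 0.8]
opening: 0.001
```

Run:
```python
from h import *
d=ctrl.read_camera("wrist");cv2.imwrite("pics/w4.png",d["pixels"])
for th in np.linspace(.47,0,5):
    p=fing("R",th);p[2]=.082;print(th.round(2),mv(p).round(3))
s=ctrl.get_state();print(s["eef_pos"],s["contact_force"])
```

```text
0.47 [0.001 0.001 0.001]
0.35 [-0.006  0.001 -0.005]
0.24 [-0.013  0.001 -0.01 ]
0.12 [-0.021  0.001 -0.014]
0.0 [-0.03   0.001 -0.016]
[ 0.48209192 -0.07430865  0.08252849] [-0.22995762  0.0232397  -0.02806324]
```

View pics/w4.png

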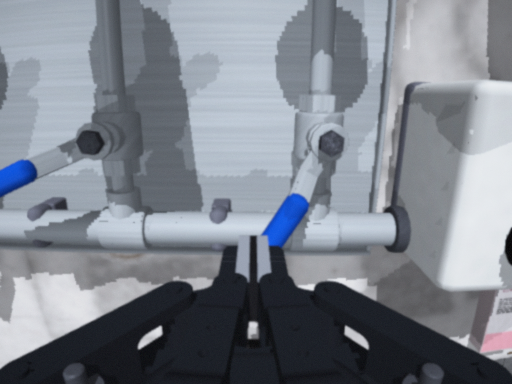

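Run:
```python
from h import *
d=ctrl.read_camera("side");i=d["pixels"]
cv2.imwrite("pics/s5.png",cv2.resize(i[150:290,170:330],None,fx=4,fy=4,interpolation=cv2.INTER_CUBIC))
d=ctrl.read_camera("wrist");i=d["pixels"]
np.savez("w5.npz",**d)
cv2.imwrite("pics/w5.png",cv2.resize(i[130:290,180:380],None,fx=4,fy=4,interpolation=cv2.INTER_CUBIC))
M=np.array(d["mount"]);p=np.linalg.inv(M)@[0,0,0,1];print(p);x,y=p[0]/-p[2],-p[1]/-p[2];print(d["fx"]*x+d["cx"],d["fy"]*y+d["cy"])
for u,v in [(300,200),(285,215),(240,245),(265,245),(330,142)]: print(d["range_z"][v,u])
```

```text
[-1.97127531e-04 -1.83726087e-02 -1.91804597e-01  1.00000000e+00]
252.55185519518776 223.80525741848908
0.1746938
0.1780632
0.13872898
0.13983594
0.17882803
```

View pics/s5.png

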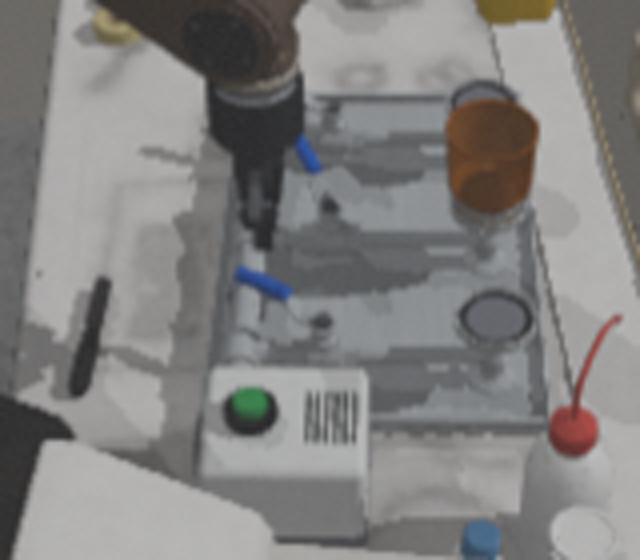

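View pics/w5.png

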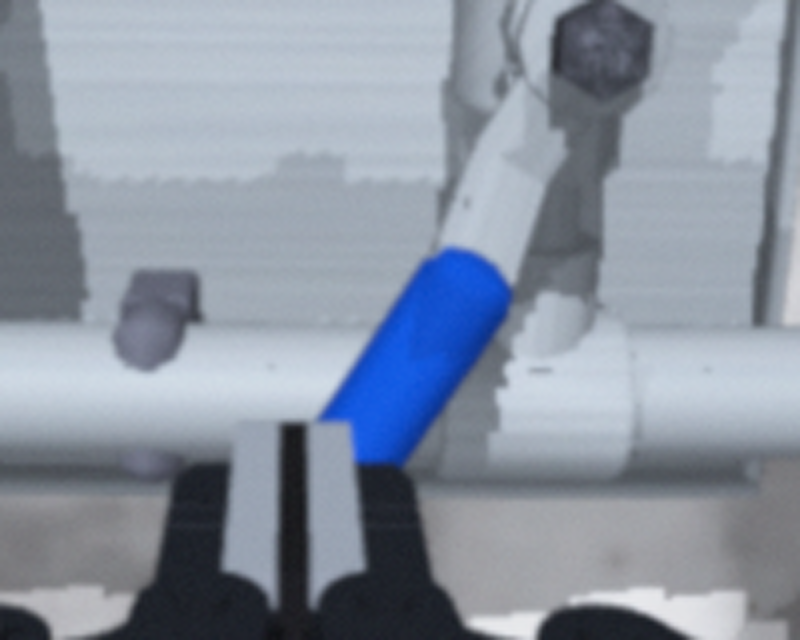

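Run:
```python
from h import *
d=dict(np.load("w5.npz"));d["T"]=d["mount"];P=cloud(d)
for u in (242,253,262):
  for v in (234,236,238,240,245,255,270): print(u,v,P[v,u].round(4))
print(P[215,285],P[200,300],P[240,275],P[142,330])
s=ctrl.get_state();Rm=R.from_quat(s["tcp_rot"]).as_matrix();print((Rm@P[215,285])+s["eef_pos"],(Rm@P[142,330])+s["eef_pos"])
```

```text
242 234 [ 0.0215  0.0334 -0.0076]
242 236 [-0.0103 -0.0404 -0.0048]
242 238 [-0.0108 -0.0436 -0.0047]
242 240 [-0.0103 -0.0447 -0.0047]
242 245 [-0.0106 -0.0504 -0.0045]
242 255 [-0.0105 -0.0596 -0.0042]
242 270 [-0.0103 -0.0712 -0.0038]
253 234 [0.0215 0.0334 0.0003]
253 236 [-0.0111 -0.0421  0.0003]
253 238 [-0.0104 -0.0428  0.0003]
253 240 [-0.0104 -0.0449  0.0003]
253 245 [-0.0107 -0.0505  0.0003]
253 255 [-0.011  -0.0604  0.0003]
253 270 [-0.0109 -0.0721  0.0003]
262 234 [ 0.0028 -0.0086  0.0054]
262 236 [-0.0108 -0.0414  0.0044]
262 238 [-0.0105 -0.0429  0.0044]
262 240 [-0.0108 -0.0458  0.0043]
262 245 [-0.0108 -0.0508  0.0042]
262 255 [-0.0103 -0.0592  0.004 ]
262 270 [-0.0109 -0.0721  0.0036]
[-0.00984247 -0.01137654  0.01789602] [-0.01879741 -0.01219906  0.02568195] [ 0.00459542 -0.01273538  0.01260189] [-0.04842639  0.00102855  0.04310412]
[ 0.48971298 -0.09344741  0.09346931] [ 0.52605683 -0.12172691  0.08092147]
```

Run:
```python
from h import *
d=ctrl.read_camera("side");s=ctrl.get_state();p0=s["eef_pos"];print(p0,s["opening"],s["contact_force"])
T=np.linalg.inv(np.array(d["T"]))
for dz in (0,.02,.03,.04):
    p=T@np.r_[p0+[0,0,dz],1];x,y=p[0]/-p[2],p[1]/p[2]
    u,v=d["fx"]*x+d["cx"],d["fy"]*y+d["cy"];print(dz,u,v,"crop",(u-170)*4,(v-150)*4)
P=cloud(d)
for u,v in [(235,209),(236,207),(234,203),(236,210)]: print(P[v,u].round(4))
```

```text
[ 0.48121189 -0.07492035  0.08208564] 0.00047194720257121855 [ 0.57685577  0.50516076 -0.50565901]
0 236.23517166034304 218.95163070277906 crop 264.94068664137217 275.8065228111162
0.02 235.94631627159316 214.66519502267158 crop 263.78526508637265 258.66078009068633
0.03 235.79978966341056 212.49083059721573 crop 263.19915865364226 249.96332238886293
0.04 235.65183653383417 210.29529747476124 crop 262.6073461353367 241.18118989904497
[ 0.4796 -0.0882  0.1407]
[ 0.4839 -0.1209  0.1799]
[ 0.4789 -0.1381  0.2129]
[ 0.4827 -0.0913  0.1389]
```

```bash
sed -i 's/\.015\*abs/.010*abs/' h.py
python3 - <<'E'
from h import *
p=fing("R",1.06,.015);print(p);
for z in (.082,.04): p[2]=z;print(mv(p).round(4))
E
```

```text
[ 0.45444594 -0.11874361  0.        ]
[ 0.023  -0.      0.0459]
[0.0229 0.042  0.0461]
```

jog_arm --deltas '[[[0,0,0],[0.012,0,0.023],0],[[0,0,0],[0.023,0,0.046],0],[[0,0,0],[0.023,0,0.046],0],[[0,0,0],[0.023,0,0.046],0],[[0,0,0],[0.023,0.015,0.046],0],[[0,0,0],[0.023,0.03,0.046],0],[[0,0,0],[0.023,0.042,0.046],0],[[0,0,0],[0.023,0.042,0.046],0],[[0,0,0],[0.023,0.042,0.046],0],[[0,0,0],[0.023,0.042,0.046],0]]'

```text
time: 4.67
eef_pos: [0.4551, -0.1186, 0.0406]
tcp_rot: [0.029, 0.708, -0.705, -0.03]
contact_force: [0.2, 1.0, -0.0]
opening: -0.003
```

Run:
```python
from h import *
s=ctrl.get_state();print(s["eef_pos"],s["contact_force"])
d=ctrl.read_camera("wrist");i=d["pixels"]
cv2.imwrite("pics/w6.png",cv2.resize(i[100:290,130:380],None,fx=3,fy=3,interpolation=cv2.INTER_CUBIC))
d=ctrl.read_camera("side");i=d["pixels"]
cv2.imwrite("pics/s6.png",cv2.resize(i[150:290,170:330],None,fx=4,fy=4,interpolation=cv2.INTER_CUBIC))
for th in np.linspace(1.06,0,10):
    p=fing("R",th);p[2]=.04;print(th.round(2),mv(p).round(3))
```

```text
[ 0.45507964 -0.11858696  0.04061399] [ 0.17093191  1.03895521 -0.02170353]
1.06 [-0.007  0.001 -0.013]
0.94 [-0.008  0.001 -0.02 ]
0.82 [-0.011  0.001 -0.027]
0.71 [-0.014  0.001 -0.034]
0.59 [-0.019  0.001 -0.041]
0.47 [-0.024  0.001 -0.047]
0.35 [-0.03   0.001 -0.052]
0.24 [-0.037  0.001 -0.057]
0.12 [-0.045  0.001 -0.06 ]
0.0 [-0.053  0.001 -0.063]
```

View pics/w6.png

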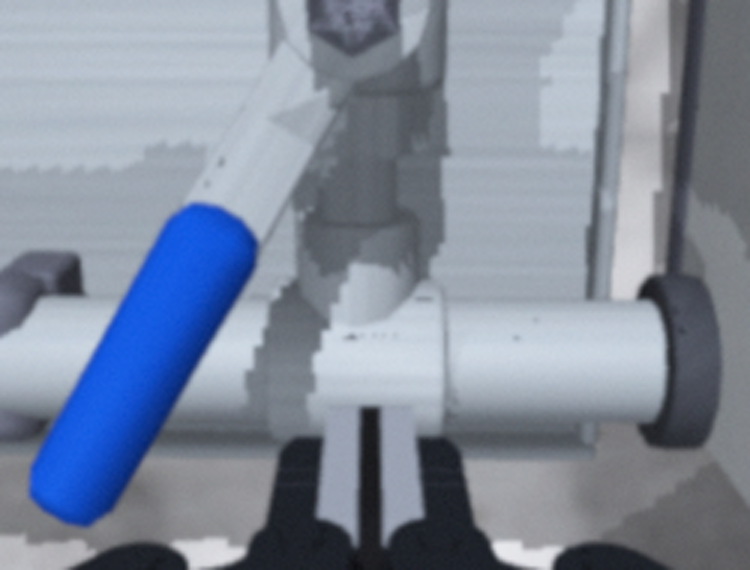

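View pics/s6.png

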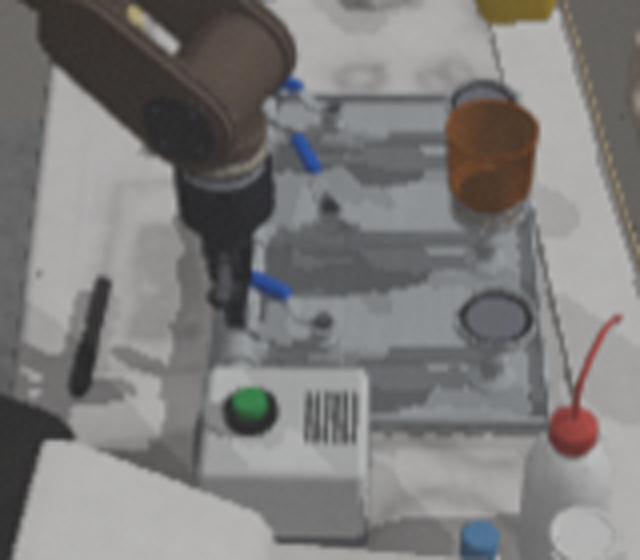

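jog_arm --deltas '[[[0,0,0],[-0.007,0.001,-0.013],0],[[0,0,0],[-0.008,0.001,-0.02],0],[[0,0,0],[-0.011,0.001,-0.027],0],[[0,0,0],[-0.014,0.001,-0.034],0],[[0,0,0],[-0.019,0.001,-0.041],0],[[0,0,0],[-0.024,0.001,-0.047],0],[[0,0,0],[-0.024,0.001,-0.047],0]]'

```text
time: 5.35
eef_pos: [0.4838, -0.0728, 0.0401]
tcp_rot: [0.029, 0.708, -0.705, -0.029]
contact_force: [0.4, 0.3, -0.6]
opening: 0.0
```

Run:
```python
from h import *
s=ctrl.get_state();print(s["eef_pos"],s["contact_force"])
d=ctrl.read_camera("wrist");i=d["pixels"]
cv2.imwrite("pics/w7.png",cv2.resize(i[100:290,130:380],None,fx=3,fy=3,interpolation=cv2.INTER_CUBIC))
for th in np.linspace(.47,0,5):
    p=fing("R",th);p[2]=.04;print(th.round(2),mv(p).round(3))
```

```text
[ 0.4838194  -0.07277495  0.04010893] [ 0.44061998  0.33559382 -0.62612326]
0.47 [0.    0.    0.001]
0.35 [-0.006  0.    -0.004]
0.24 [-0.013  0.    -0.009]
0.12 [-0.021  0.    -0.012]
0.0 [-0.029  0.    -0.015]
```

View pics/w7.png

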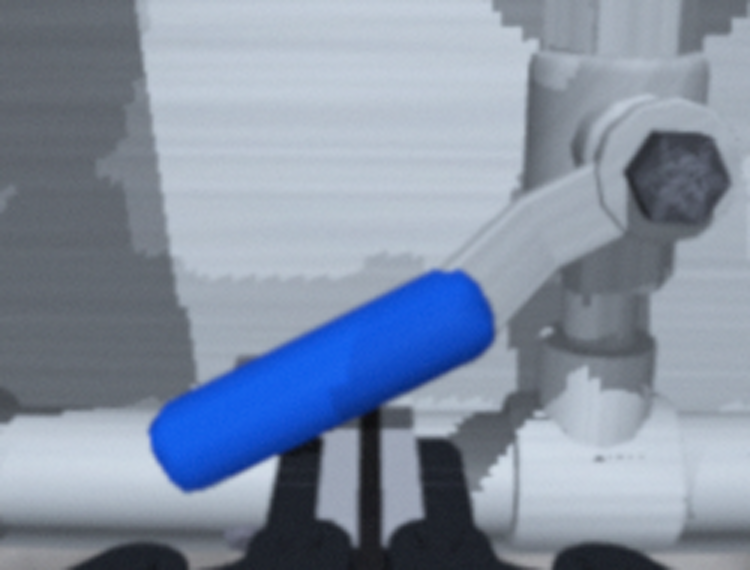

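Lever R moves; about 0.45 rad now, with the finger behind its middle. Continue to shut.

jog_arm --deltas '[[[0,0,0],[-0.006,0,-0.004],0],[[0,0,0],[-0.013,0,-0.009],0],[[0,0,0],[-0.021,0,-0.012],0],[[0,0,0],[-0.026,0,-0.014],0],[[0,0,0],[-0.029,0,-0.015],0],[[0,0,0],[-0.029,0,-0.015],0],[[0,0,0],[-0.029,0,-0.015],0]]'

```text
time: 5.98
eef_pos: [0.514, -0.0601, 0.0399]
tcp_rot: [0.03, 0.708, -0.705, -0.029]
contact_force: [-0.6, 0.1, 0.3]
opening: -0.0
```

Run:
```python
from h import *
s=ctrl.get_state();print(s["eef_pos"],s["contact_force"])
d=ctrl.read_camera("wrist");i=d["pixels"]
cv2.imwrite("pics/w8.png",cv2.resize(i[100:290,130:380],None,fx=3,fy=3,interpolation=cv2.INTER_CUBIC))
```

```text
[ 0.51396219 -0.06012019  0.03988244] [-0.57018593  0.09364924  0.29223693]
```

View pics/w8.png

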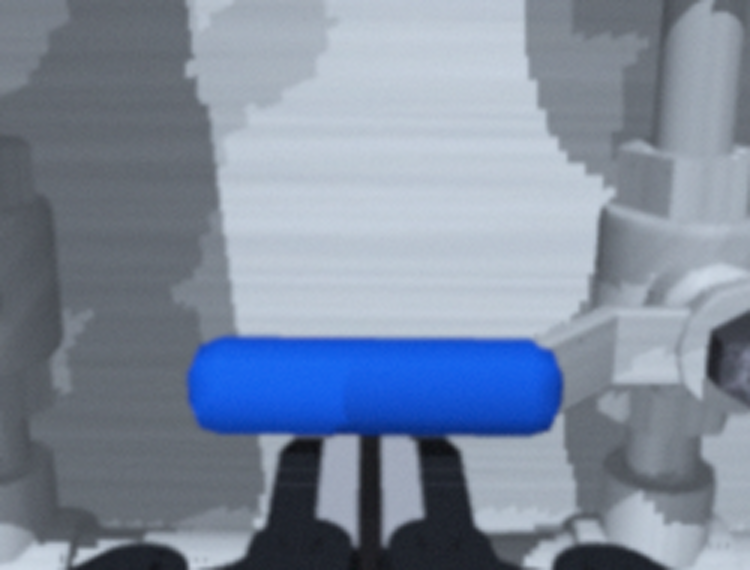

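jog_arm --deltas '[[[0,0,0],[-0.002,0,0],0],[[0,0,0],[-0.004,0,0],0],[[0,0,0],[-0.004,0,0],0]]'

```text
time: 6.28
eef_pos: [0.5138, -0.06, 0.0399]
tcp_rot: [0.025, 0.709, -0.704, -0.033]
contact_force: [-13.8, 0.5, 10.6]
opening: 0.0
```

Run:
```python
from h import *
s=ctrl.get_state();print(s["eef_pos"],s["contact_force"])
d=ctrl.read_camera("wrist");i=d["pixels"]
cv2.imwrite("pics/w9.png",cv2.resize(i[100:290,130:380],None,fx=3,fy=3,interpolation=cv2.INTER_CUBIC))
```

```text
[ 0.51376037 -0.0599903   0.03991736] [-13.75813016   0.51166943  10.62814932]
```

View pics/w9.png

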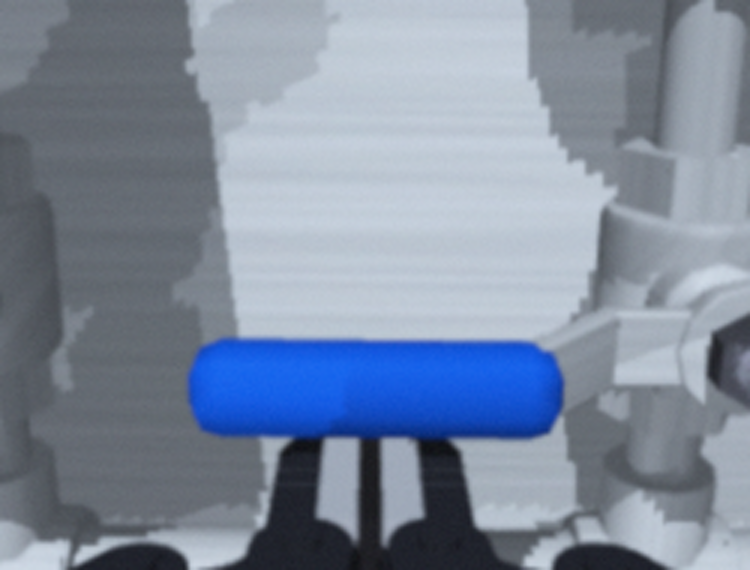

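Run:
```python
from h import *
p=fing("M",.40,.016,-1);print(p)
for z in (.1,.04): p[2]=z;print(mv(p).round(4))
```

```text
[0.55533503 0.0853449  0.        ]
[-0.0289 -0.0596 -0.1486]
[-0.0296  0.0004 -0.1482]
```

jog_arm --deltas '[[[0,0,0],[0.015,0,0],0],[[0,0,0],[0.02,-0.02,0],0],[[0,0,0],[0.02,-0.05,-0.01],0],[[0,0,0],[0.01,-0.06,-0.04],0],[[0,0,0],[0,-0.06,-0.075],0],[[0,0,0],[-0.015,-0.06,-0.11],0],[[0,0,0],[-0.029,-0.06,-0.148],0],[[0,0,0],[-0.029,-0.06,-0.148],0],[[0,0,0],[-0.029,-0.06,-0.148],0]]'

```text
time: 7.08
eef_pos: [0.5564, 0.0867, 0.1009]
tcp_rot: [0.025, 0.709, -0.704, -0.031]
contact_force: [-0.5, 0.5, -0.4]
opening: 0.001
```

Run:
```python
from h import *
s=ctrl.get_state();print(s["eef_pos"],s["contact_force"],R.from_quat(s["tcp_rot"]).as_matrix().round(3))
d=ctrl.read_camera("wrist");i=d["pixels"]
cv2.imwrite("pics/w10.png",i)
p=fing("M",.40,.016,-1);p[2]=.04;print(mv(p).round(4))
d=ctrl.read_camera("side");i=d["pixels"]
cv2.imwrite("pics/s10.png",cv2.resize(i[150:290,170:330],None,fx=4,fy=4,interpolation=cv2.INTER_CUBIC))
```

```text
[0.5564396  0.08666735 0.10087857] [-0.52559535  0.52976277 -0.39426862] [[-0.997 -0.008 -0.079]
 [ 0.079  0.007 -0.997]
 [ 0.008 -1.    -0.006]]
[-0.0001  0.0606  0.0005]
```

View pics/w10.png

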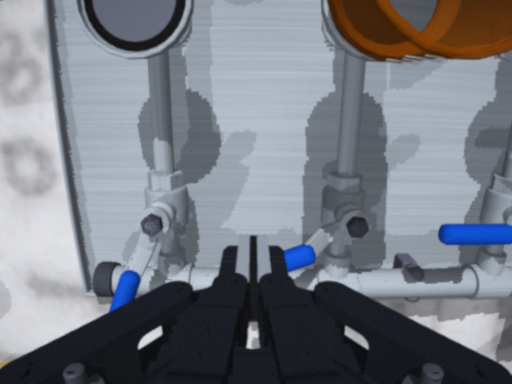

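View pics/s10.png

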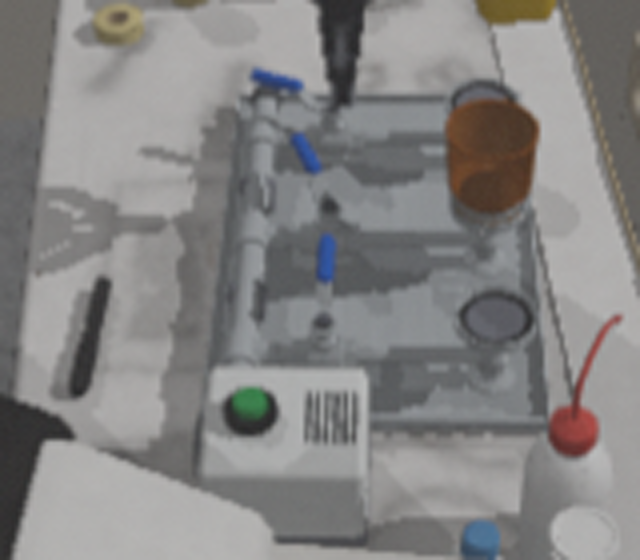

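Run:
```python
from h import *
for th in np.linspace(.4,1.571,11):
    p=fing("M",th,0,-1);p[2]=.04;print(th.round(2),p[:2].round(3),mv(p).round(3))
```

```text
0.4 [0.54 0.08] [0.014 0.06  0.006]
0.52 [0.533 0.08 ] [0.021 0.061 0.006]
0.63 [0.526 0.079] [0.029 0.061 0.008]
0.75 [0.518 0.077] [0.036 0.061 0.011]
0.87 [0.511 0.074] [0.043 0.061 0.014]
0.99 [0.504 0.07 ] [0.049 0.061 0.019]
1.1 [0.497 0.066] [0.056 0.061 0.024]
1.22 [0.492 0.06 ] [0.061 0.061 0.03 ]
1.34 [0.486 0.053] [0.066 0.061 0.038]
1.45 [0.482 0.046] [0.069 0.061 0.045]
1.57 [0.479 0.037] [0.072 0.061 0.054]
```

jog_arm --deltas '[[[0,0,0],[0,0.02,0],0],[[0,0,0],[0,0.04,0],0],[[0,0,0],[0,0.06,0],0],[[0,0,0],[0,0.06,0],0],[[0,0,0],[0,0.06,0],0]]'

```text
time: 7.6
eef_pos: [0.5535, 0.0839, 0.0394]
tcp_rot: [0.025, 0.709, -0.704, -0.034]
contact_force: [0.2, 0.5, 0.4]
opening: -0.001
```

Run:
```python
from h import *
s=ctrl.get_state();print(s["eef_pos"],s["contact_force"])
d=ctrl.read_camera("wrist");i=d["pixels"]
cv2.imwrite("pics/w11.png",i)
for th in np.linspace(.4,1.571,11):
    p=fing("M",th,0,-1);p[2]=.04;print(th.round(2),p[:2].round(3),mv(p).round(3))
```

```text
[0.55354311 0.083911   0.0394199 ] [0.19662571 0.49558363 0.35828618]
0.4 [0.54 0.08] [0.014 0.001 0.005]
0.52 [0.533 0.08 ] [0.022 0.001 0.006]
0.63 [0.526 0.079] [0.029 0.001 0.007]
0.75 [0.518 0.077] [0.036 0.001 0.01 ]
0.87 [0.511 0.074] [0.043 0.001 0.013]
0.99 [0.504 0.07 ] [0.05  0.001 0.018]
1.1 [0.497 0.066] [0.056 0.001 0.023]
1.22 [0.492 0.06 ] [0.061 0.001 0.03 ]
1.34 [0.486 0.053] [0.066 0.001 0.037]
1.45 [0.482 0.046] [0.069 0.001 0.044]
1.57 [0.479 0.037] [0.072 0.001 0.053]
```

View pics/w11.png

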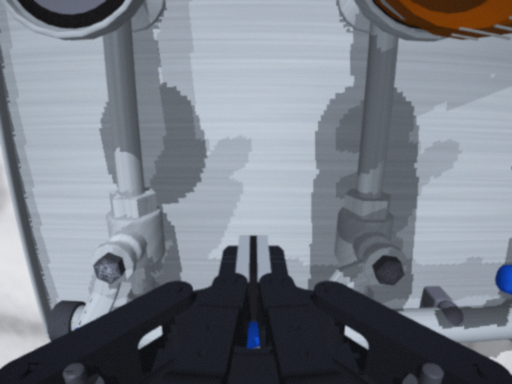

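jog_arm --deltas '[[[0,0,0],[0.014,0.001,0.005],0],[[0,0,0],[0.022,0.001,0.006],0],[[0,0,0],[0.029,0.001,0.007],0],[[0,0,0],[0.036,0.001,0.01],0],[[0,0,0],[0.043,0.001,0.013],0],[[0,0,0],[0.05,0.001,0.018],0],[[0,0,0],[0.056,0.001,0.023],0],[[0,0,0],[0.061,0.001,0.03],0],[[0,0,0],[0.066,0.001,0.037],0],[[0,0,0],[0.066,0.001,0.037],0]]'

```text
time: 8.48
eef_pos: [0.4839, 0.0518, 0.0396]
tcp_rot: [0.025, 0.708, -0.704, -0.035]
contact_force: [-0.2, 0.5, -0.1]
opening: -0.003
```

Run:
```python
from h import *
s=ctrl.get_state();print(s["eef_pos"],s["contact_force"])
d=ctrl.read_camera("wrist");i=d["pixels"]
cv2.imwrite("pics/w12.png",i)
for th in (1.34,1.45,1.51,1.571):
    p=fing("M",th,0,-1);p[2]=.04;print(th,p[:2].round(3),mv(p).round(3))
```

```text
[0.48388116 0.05177356 0.0396467 ] [-0.21576574  0.52945625 -0.0609798 ]
1.34 [0.486 0.053] [-0.002 -0.    -0.001]
1.45 [0.482 0.046] [ 0.001 -0.     0.006]
1.51 [0.48  0.042] [ 0.003 -0.     0.011]
1.571 [0.479 0.037] [ 0.004 -0.     0.015]
```

View pics/w12.png

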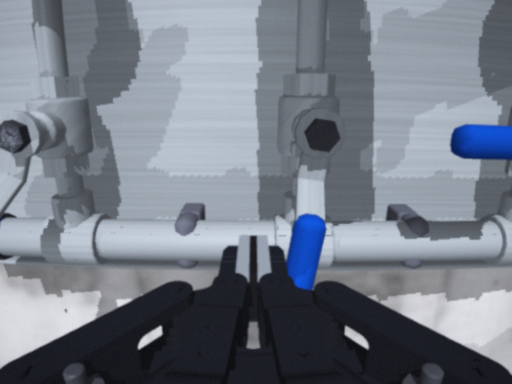

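jog_arm --deltas '[[[0,0,0],[0.001,0,0.006],0],[[0,0,0],[0.001,0,0.011],0],[[0,0,0],[0.001,0,0.014],0],[[0,0,0],[0.001,0,0.014],0]]'

```text
time: 8.87
eef_pos: [0.4815, 0.0431, 0.0393]
tcp_rot: [0.027, 0.713, -0.7, -0.037]
contact_force: [2.0, 20.1, 1.1]
opening: 0.001
```

Run:
```python
from h import *
s=ctrl.get_state();print(s["eef_pos"],s["contact_force"])
d=ctrl.read_camera("wrist");i=d["pixels"]
cv2.imwrite("pics/w13.png",i)
```

```text
[0.48148146 0.04313397 0.03932682] [ 2.00794809 20.09265465  1.0727636 ]
```

View pics/w13.png

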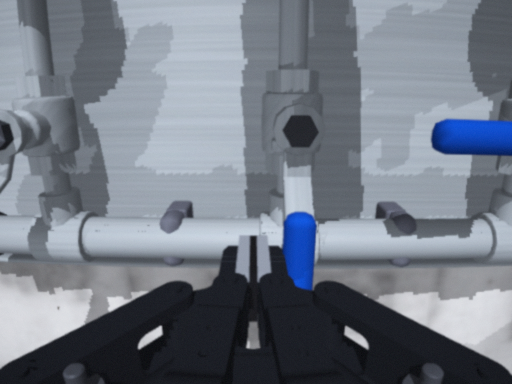

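Run:
```python
from h import *
p=fing("L",1.15,.015,1);print(p)
for z in (.1,.04): p[2]=z;print(mv(p).round(4))
```

```text
[0.47949777 0.15122285 0.        ]
[ 0.0125 -0.0587 -0.1085]
[ 0.0116  0.0013 -0.1075]
```

jog_arm --deltas '[[[0,0,0],[0,0,-0.01],0],[[0,0,0],[0,-0.015,-0.015],0],[[0,0,0],[0,-0.04,-0.025],0],[[0,0,0],[0.003,-0.059,-0.05],0],[[0,0,0],[0.006,-0.059,-0.08],0],[[0,0,0],[0.012,-0.059,-0.108],0],[[0,0,0],[0.012,-0.059,-0.108],0],[[0,0,0],[0.012,-0.059,-0.108],0]]'

```text
time: 9.58
eef_pos: [0.4793, 0.1512, 0.0999]
tcp_rot: [0.025, 0.712, -0.701, -0.036]
contact_force: [0.0, -0.3, -0.4]
opening: -0.003
```

Run:
```python
from h import *
s=ctrl.get_state();print(s["eef_pos"],s["contact_force"])
d=ctrl.read_camera("wrist");i=d["pixels"]
cv2.imwrite("pics/w14.png",i)
p=fing("L",1.15,.015);p[2]=.04;print(mv(p).round(4))
```

```text
[0.47928816 0.15118538 0.09987198] [ 0.02981441 -0.25550197 -0.42545159]
[-0.001   0.0597  0.0001]
```

View pics/w14.png

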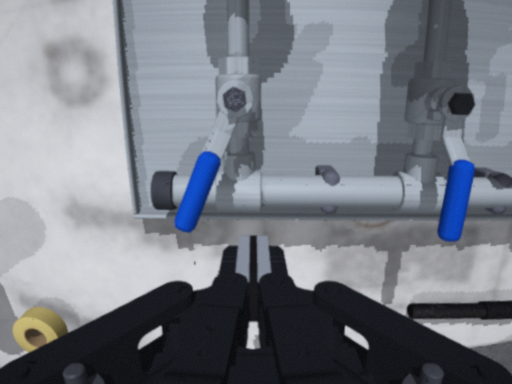

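jog_arm --deltas '[[[0,0,0],[-0.001,0.02,0],0],[[0,0,0],[-0.001,0.04,0],0],[[0,0,0],[-0.001,0.06,0],0],[[0,0,0],[-0.001,0.06,0],0],[[0,0,0],[-0.001,0.06,0],0]]'

```text
time: 10.05
eef_pos: [0.4782, 0.1501, 0.0384]
tcp_rot: [0.024, 0.712, -0.701, -0.039]
contact_force: [0.4, 1.0, 0.1]
opening: -0.003
```

Run:
```python
from h import *
s=ctrl.get_state();print(s["eef_pos"],s["contact_force"])
d=ctrl.read_camera("wrist");i=d["pixels"]
cv2.imwrite("pics/w15.png",i)
for th in np.linspace(1.15,0,11):
    p=fing("L",th);p[2]=.04;print(th.round(2),mv(p).round(3))
```

```text
[0.47823529 0.15013764 0.03837693] [0.37647898 0.96974991 0.06574547]
1.15 [-0.006 -0.    -0.014]
1.03 [-0.007 -0.    -0.021]
0.92 [-0.009  0.    -0.028]
0.8 [-0.011  0.    -0.035]
0.69 [-0.015  0.    -0.042]
0.57 [-0.019  0.    -0.048]
0.46 [-0.024  0.    -0.054]
0.34 [-0.031  0.    -0.059]
0.23 [-0.037  0.    -0.064]
0.12 [-0.045  0.    -0.067]
0.0 [-0.053 -0.    -0.07 ]
```

View pics/w15.png

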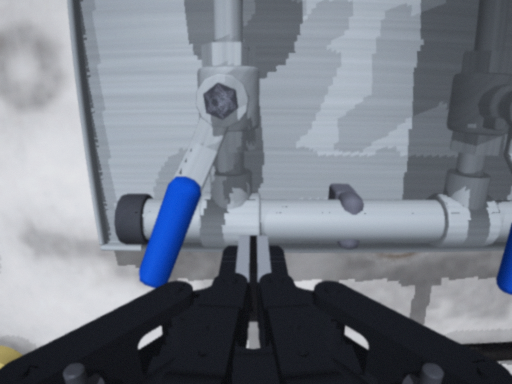

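jog_arm --deltas '[[[0,0,0],[-0.006,0,-0.014],0],[[0,0,0],[-0.007,0,-0.021],0],[[0,0,0],[-0.009,0,-0.028],0],[[0,0,0],[-0.011,0,-0.035],0],[[0,0,0],[-0.015,0,-0.042],0],[[0,0,0],[-0.019,0,-0.048],0],[[0,0,0],[-0.024,0,-0.054],0],[[0,0,0],[-0.031,0,-0.059],0],[[0,0,0],[-0.037,0,-0.064],0],[[0,0,0],[-0.037,0,-0.064],0]]'

```text
time: 10.93
eef_pos: [0.5234, 0.212, 0.04]
tcp_rot: [0.026, 0.712, -0.7, -0.037]
contact_force: [0.2, -0.0, 0.5]
opening: 0.001
```

Run:
```python
from h import *
s=ctrl.get_state();print(s["eef_pos"],s["contact_force"])
d=ctrl.read_camera("wrist");i=d["pixels"]
cv2.imwrite("pics/w16.png",i)
for th in (.23,.12,0):
    p=fing("L",th);p[2]=.04;print(th,mv(p).round(3))
```

```text
[0.52344492 0.21202104 0.04004345] [ 0.19705984 -0.04568221  0.49973992]
0.23 [0.001 0.    0.001]
0.12 [-0.007  0.    -0.002]
0 [-0.015 -0.    -0.005]
```

View pics/w16.png

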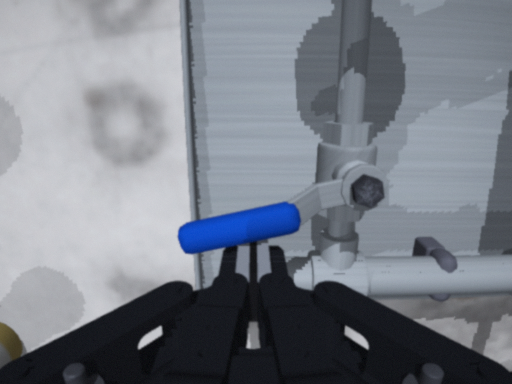

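jog_arm --deltas '[[[0,0,0],[-0.007,0,-0.002],0],[[0,0,0],[-0.012,0,-0.004],0],[[0,0,0],[-0.016,0,-0.005],0],[[0,0,0],[-0.018,0,-0.005],0],[[0,0,0],[-0.018,0,-0.005],0]]'

```text
time: 11.4
eef_pos: [0.5374, 0.2152, 0.0396]
tcp_rot: [0.022, 0.712, -0.701, -0.041]
contact_force: [-13.4, -1.7, 9.1]
opening: 0.001
```

Run:
```python
from h import *
s=ctrl.get_state();print(s["eef_pos"],s["contact_force"])
d=ctrl.read_camera("wrist");i=d["pixels"]
cv2.imwrite("pics/w17.png",i)
```

```text
[0.53737978 0.21516518 0.03956911] [-13.4369596   -1.66785213   9.13193775]
```

View pics/w17.png

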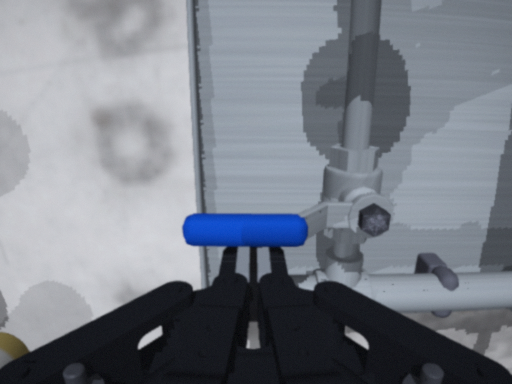

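Run:
```python
from h import *
for p in ([.49,.21,.25],[.48,.0,.30]): print(mv(p).round(3))
```

```text
[ 0.053 -0.209  0.006]
[ 0.045 -0.262  0.216]
```

jog_arm --deltas '[[[0,0,0],[0.015,0,0],0],[[0,0,0],[0.025,-0.01,0],0],[[0,0,0],[0.04,-0.045,0],0],[[0,0,0],[0.05,-0.085,0],0],[[0,0,0],[0.05,-0.125,0.03],0],[[0,0,0],[0.05,-0.16,0.06],0],[[0,0,0],[0.05,-0.19,0.09],0],[[0,0,0],[0.045,-0.22,0.12],0],[[0,0,0],[0.045,-0.24,0.155],0],[[0,0,0],[0.045,-0.26,0.185],0]]'

```text
time: 12.28
eef_pos: [0.4844, 0.0352, 0.297]
tcp_rot: [0.023, 0.712, -0.701, -0.039]
contact_force: [1.4, -1.0, -0.4]
opening: 0.002
```

jog_arm --deltas '[[[0,0,0],[0,0,0.03],0],[[0,0,0],[0,0,0.03],0],[[0,0,0],[0,0,0.03],0],[[0,0,0],[0,0,0.03],0]]'

```text
time: 12.62
eef_pos: [0.4821, 0.0055, 0.2964]
tcp_rot: [0.024, 0.712, -0.701, -0.039]
contact_force: [0.1, 0.5, -0.3]
opening: -0.0
```

Run:
```python
from h import *
s=ctrl.get_state();print(s["eef_pos"],s["dq"].round(3))
T=np.eye(4);T[:3,:3]=R.from_quat(s["tcp_rot"]).as_matrix();T[:3,3]=s["eef_pos"]
d=ctrl.read_camera("wrist");d["T"]=T@np.array(d["mount"]);np.savez("w18.npz",**d)
cv2.imwrite("pics/w18.png",cv2.resize(d["pixels"],None,fx=1.5,fy=1.5,interpolation=cv2.INTER_CUBIC))
```

```text
[0.48206287 0.00551179 0.29637829] [ 0.028  0.007  0.01  -0.002  0.003 -0.003]
```

View pics/w18.png

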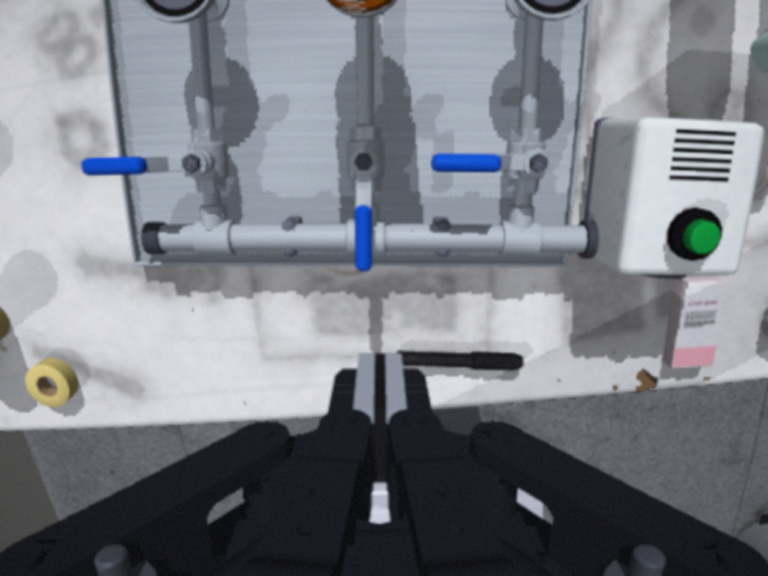

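Run:
```python
from h import *
d=dict(np.load("w18.npz"));print(ray(d,703/1.5,236/1.5,.12).round(4),cloud(d)[157,468])
print(mv([.466,-.236,.13]).round(3))
d=ctrl.read_camera("side");P=cloud(d);i=d["pixels"]
hsv=cv2.cvtColor(i,cv2.COLOR_BGR2HSV);m=(hsv[...,0]>45)&(hsv[...,0]<75)&(hsv[...,1]>140);m[:, :200]=0
ys,xs=np.nonzero(m);print(len(ys),xs.mean(),ys.mean());print(ray(d,xs.mean(),ys.mean(),.117),np.median(P[m],0))
# bystander: gel blue cap, wash bottle
m=(hsv[...,0]>95)&(hsv[...,0]<125)&(hsv[...,1]>120)&(P[...,2]>.105);m[:270]=0
print(np.median(P[m],0),m.sum())
```

```text
[ 0.4664 -0.2384  0.12  ] [ 0.4677631  -0.23513996  0.12360461]
[-0.009  0.162  0.245]
1 235.0 249.0
[ 0.47457933 -0.23695343  0.117     ] [ 0.47466014 -0.23950409  0.11993023]
[ 0.62801972 -0.37137847  0.12017334] 3
```

jog_arm --deltas '[[[0,0,0],[0,0,0.04],0],[[0,0,0],[-0.002,0,0.08],0],[[0,0,0],[-0.004,0,0.12],0],[[0,0,0],[-0.006,0,0.16],0],[[0,0,0],[-0.008,0,0.2],0],[[0,0,0],[-0.009,0.03,0.235],0],[[0,0,0],[-0.009,0.07,0.246],0],[[0,0,0],[-0.009,0.11,0.246],0],[[0,0,0],[-0.009,0.162,0.246],0],[[0,0,0],[-0.009,0.162,0.246],0]]'

```text
time: 13.55
eef_pos: [0.4619, -0.2327, 0.122]
tcp_rot: [0.018, 0.715, -0.698, -0.042]
contact_force: [-0.8, 1.3, -1.4]
opening: -0.003
```

jog_arm --deltas '[[[0,0,0],[0,0.002,0],0],[[0,0,0],[0,0.002,0],0]]'

```text
time: 13.72
eef_pos: [0.4613, -0.2309, 0.1186]
tcp_rot: [0.016, 0.716, -0.697, -0.043]
contact_force: [-0.5, 0.0, -0.0]
opening: 0.005
```

Run:
```python
from h import *
s=ctrl.get_state();print(s["eef_pos"],s["contact_force"])
print(mv([.466,-.237,.085]).round(4))
d=ctrl.read_camera("wrist");i=d["pixels"];cv2.imwrite("pics/w19.png",i)
d=ctrl.read_camera("side");i=d["pixels"]
cv2.imwrite("pics/s19.png",cv2.resize(i[150:290,170:330],None,fx=4,fy=4,interpolation=cv2.INTER_CUBIC))
```

```text
[ 0.46129474 -0.23092281  0.11858107] [-0.5250861   0.04650011 -0.01468687]
[-0.0065  0.0332  0.0065]
```

View pics/w19.png

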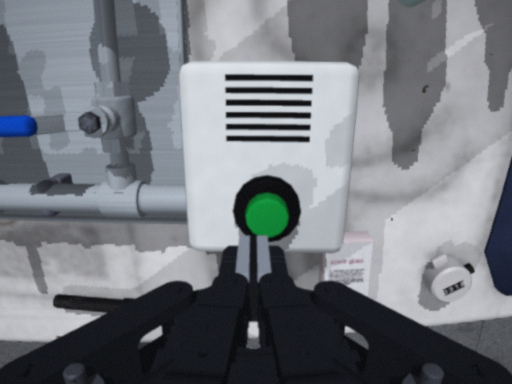

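View pics/s19.png

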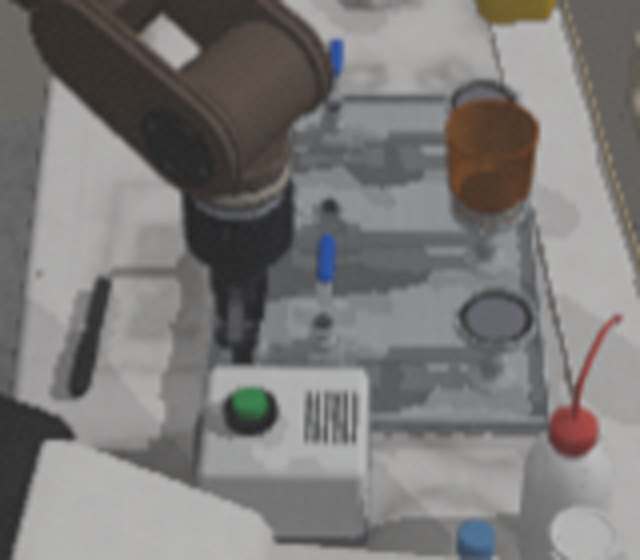

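jog_arm --deltas '[[[0,0,0],[-0.0065,0,0.0065],0],[[0,0,0],[-0.0065,0.015,0.0065],0],[[0,0,0],[-0.0065,0.027,0.0065],0],[[0,0,0],[-0.0065,0.03,0.0065],0],[[0,0,0],[-0.0065,0.03,0.0065],0]]'

```text
time: 14.23
eef_pos: [0.4682, -0.239, 0.0914]
tcp_rot: [0.018, 0.715, -0.698, -0.041]
contact_force: [0.0, 0.0, 0.2]
opening: -0.001
```

Run:
```python
from h import *
s=ctrl.get_state();print(s["eef_pos"],s["contact_force"],R.from_quat(s["tcp_rot"]).as_matrix()[:,1])
d=ctrl.read_camera("wrist");i=d["pixels"];cv2.imwrite("pics/w20.png",cv2.resize(i[150:300,150:370],None,fx=3,fy=3))
d=ctrl.read_camera("side");i=d["pixels"]
cv2.imwrite("pics/s20.png",cv2.resize(i[210:290,200:280],None,fx=6,fy=6,interpolation=cv2.INTER_CUBIC))
```

```text
[ 0.46819621 -0.23903927  0.09135002] [0.00707884 0.01620456 0.15805239] [-0.03152376  0.02464463 -0.99919913]
```

View pics/w20.png

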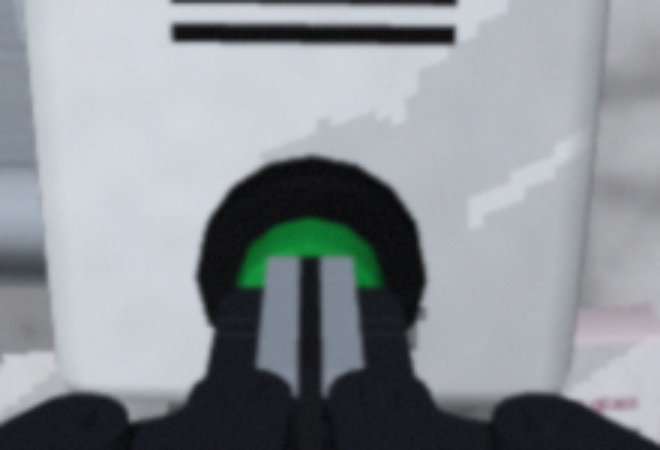

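View pics/s20.png

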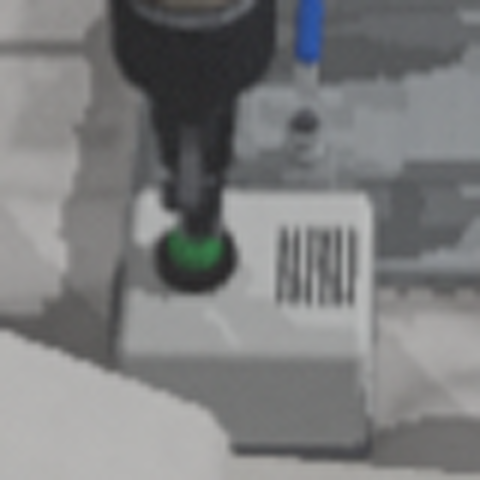

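Finger stands over the button (wrist view centred). Press in small steps.

jog_arm --deltas '[[[0,0,0],[0,0.003,0],0],[[0,0,0],[0,0.006,0],0],[[0,0,0],[0,0.008,0],0],[[0,0,0],[0,0.01,0],0],[[0,0,0],[0,0.01,0],0]]'

```text
time: 14.75
eef_pos: [0.4691, -0.2398, 0.0829]
tcp_rot: [0.019, 0.714, -0.699, -0.04]
contact_force: [0.6, -0.0, 3.4]
opening: -0.0
```

jog_arm --deltas '[[[0,0,0],[0,0.002,0],0],[[0,0,0],[0,0.004,0],0],[[0,0,0],[0,0.005,0],0],[[0,0,0],[0,0.005,0],0]]'

```text
time: 15.08
eef_pos: [0.4693, -0.2399, 0.0803]
tcp_rot: [0.019, 0.714, -0.699, -0.04]
contact_force: [-3.4, 2.2, 13.8]
opening: -0.002
```

jog_arm --deltas '[[[0,0,0],[0,0.003,0],0],[[0,0,0],[0,0.004,0],0],[[0,0,0],[0,0.004,0],0]]'

```text
time: 15.33
eef_pos: [0.4693, -0.24, 0.0801]
tcp_rot: [0.018, 0.714, -0.699, -0.041]
contact_force: [-7.2, 4.3, 19.8]
opening: -0.002
```

Run:
```python
from h import *
s=ctrl.get_state();print(s["eef_pos"],s["contact_force"])
d=ctrl.read_camera("wrist");i=d["pixels"];cv2.imwrite("pics/w21.png",cv2.resize(i[150:300,150:370],None,fx=3,fy=3))
P=d["range_z"];print(P[225:236:2,235:275:5].round(3))
d=ctrl.read_camera("side");i=d["pixels"]
cv2.imwrite("pics/s21.png",cv2.resize(i[210:290,200:280],None,fx=6,fy=6,interpolation=cv2.INTER_CUBIC))
```

```text
[ 0.46928903 -0.23995955  0.08010566] [-7.22982327  4.28685182 19.80076895]
[[0.158 0.158 0.157 0.157 0.157 0.157 0.157 0.157]
 [0.158 0.158 0.156 0.158 0.156 0.158 0.158 0.157]
 [0.159 0.159 0.157 0.157 0.158 0.159 0.158 0.159]
 [0.159 0.158 0.158 0.158 0.158 0.158 0.157 0.159]
 [0.159 0.159 0.159 0.158 0.158 0.159 0.159 0.158]
 [0.158 0.15  0.15  0.151 0.15  0.151 0.15  0.159]]
```

View pics/w21.png

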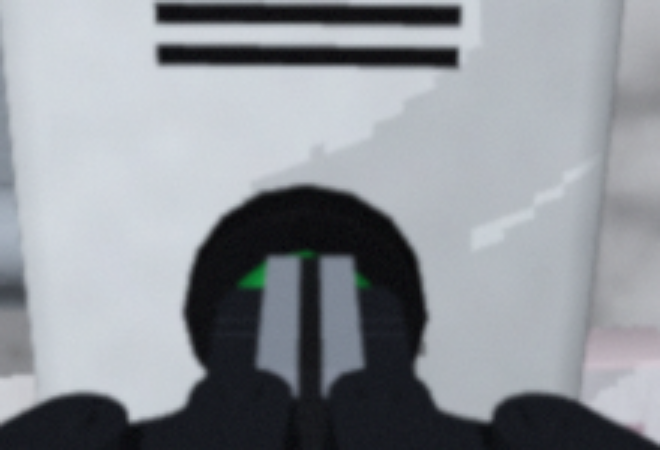

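View pics/s21.png

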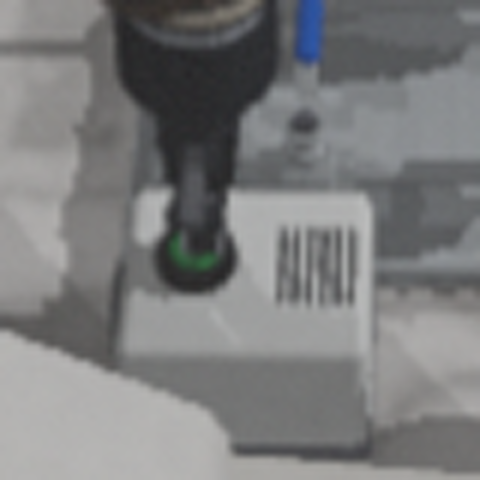

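jog_arm --deltas '[[[0,0,0],[0,-0.02,0],0],[[0,0,0],[0,-0.06,0],0],[[0,0,0],[0,-0.1,0],0],[[0,0,0],[0,-0.14,0],0],[[0,0,0],[0,-0.18,-0.03],0],[[0,0,0],[0,-0.2,-0.07],0],[[0,0,0],[0,-0.2,-0.1],0],[[0,0,0],[0,-0.2,-0.13],0],[[0,0,0],[0,-0.2,-0.15],0],[[0,0,0],[0,-0.2,-0.15],0]]'

```text
time: 16.27
eef_pos: [0.4877, -0.0917, 0.2826]
tcp_rot: [0.017, 0.714, -0.698, -0.039]
contact_force: [0.1, 0.3, 0.4]
opening: 0.003
```

jog_arm --deltas '[[[0,0,0],[0,0,0],0],[[0,0,0],[0,0,0],0],[[0,0,0],[0,0,0],0]]'

```text
time: 16.52
eef_pos: [0.4874, -0.0924, 0.2819]
tcp_rot: [0.017, 0.714, -0.698, -0.04]
contact_force: [0.2, 0.4, -0.7]
opening: -0.001
```

Run:
```python
from h import *
s=ctrl.get_state();print(s["eef_pos"],s["contact_force"],s["dq"].round(3))
T=np.eye(4);T[:3,:3]=R.from_quat(s["tcp_rot"]).as_matrix();T[:3,3]=s["eef_pos"]
d=ctrl.read_camera("wrist");d["T"]=T@np.array(d["mount"]);P=cloud(d);i=d["pixels"];cv2.imwrite("pics/w22.png",i)
h=cv2.cvtColor(i,cv2.COLOR_BGR2HSV);m=(h[...,0]>50)&(h[...,0]<75)&(h[...,1]>180)
print(np.median(P[m],0),m.sum())
d=ctrl.read_camera("side");i=d["pixels"]
cv2.imwrite("pics/s22.png",cv2.resize(i[150:340,170:350],None,fx=3,fy=3,interpolation=cv2.INTER_CUBIC))
```

```text
[ 0.48741176 -0.09239164  0.2818788 ] [ 0.18885461  0.37339368 -0.73615653] [-0.009  0.002 -0.007  0.001  0.001  0.003]
[ 0.46673151 -0.23773227  0.12156843] 508
```

View pics/w22.png

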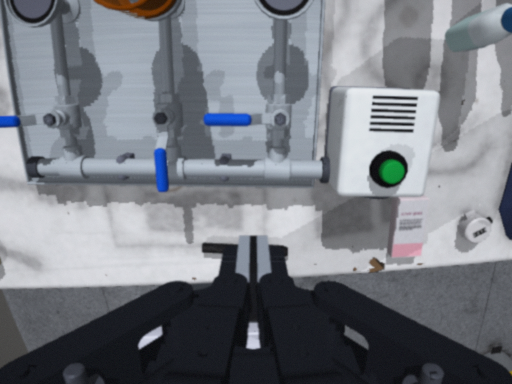

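View pics/s22.png

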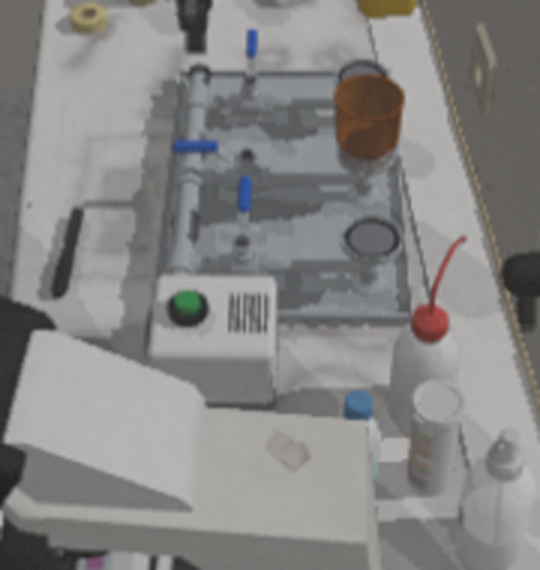

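```bash
python3 -c "
from plant import ctrl
print(ctrl.sign_off())"
```

```text
the job is handed in; nothing more can be done
None
```

I turned all three levers, pressed the pump's green button last, and handed the job in at about 16.5 s. No verdict was reported.

- **Levers:** The funnel is on the middle station. With the shut fingers I pushed the right lever shut, the middle lever fully open and the left lever shut. Each one ran into its hard stop (about 14, 20 and 13 N of push). The last wrist and side pictures show the middle lever in line with its pipe and the other two square across theirs.
- **Button:** It went down until it stopped moving, with about 20 N vertical force. It then sprang back, and its top measured 0.122 m both before and after.
- **Surroundings:** The funnel shows no visible shift in the side pictures. The wash bottle, gel bottle and pink box look undisturbed, though I did not measure them again. The specimen cup was not checked in the last pictures. The arm ended clear of everything, with contact force near zero.

**Disagreement with the description:** In both the wrist and side pictures the shut fingers end about 35–40 mm short of the reported tool tip. Because of that, the first push passed over the right lever without moving it. I lowered the tool by about 42 mm and did the rest at that height.

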